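# Morning stop check on the polishing lathe

## Task

Do the morning stop check on the bench polishing lathe: with a fingertip press the three-lobed mushroom stop button fully in and take the hand right off it for a moment, so that it is seen to stay latched in by itself; then push one of its lobes round clockwise (seen from above) until the button springs out, and let it swing back. Finally press the small round reset button beside it fully in and let it go, so that the lathe is ready for use. Only press and push: grip and pick up nothing, leave the speed knob as it is set and do not disturb the things lying around.

Things in the scene. Friction and masses are not known exactly. Their poses are not given: they have to be found in the camera images.
- lathe: grey bench polishing lathe, fixed. Origin on the bench under it; x to its back, y to its left. Base x -128 to 87, y +-125 mm; control panel top z = 51. Behind it the motor along y (front x = -8, top z = 145) with a wheel at each end (|y| 150 to 215, radius 44). On the panel at x = -80: stop button y = 60, reset button y = -30, speed knob y = -85
- stop_top (a point): centre of the top of the stop button, on its vertical axis, 87 mm above the bench when out; moves with it. Black head: dome 37 mm across, 19 mm high, with three round lobes 18 mm across and 15.5 mm high, centres 19.5 mm from the axis, 120 deg apart, undersides level with the dome's. Below it a 24 mm stem and a grey bezel, 39 mm across, top 56 mm above the bench
- stop_lobe (a point): centre of the stop head's lobe that faces the lathe's front edge (the robot side) when the head is not turned: 19.5 mm from the axis, 11.5 mm below stop_top. Moves with the head
- reset_top (a point): centre of the top of the reset button, a plain round black button 22 mm across in a low grey housing, pressed straight down, springs back when let go
- stop_press (a joint): stop button pressed straight down, m: 0 out, latches beyond 0.0078, rests at 0.0075 when latched, hard end at 0.0105. 2 N starts it, about 4 N on the way and about 4.6 N at the end. When released from the latch it springs up to 0 by itself
- stop_turn (a joint): stop head turned clockwise seen from above, rad: 0 at rest, hard end at 0.80. A latched button is let go at about 0.6; a spring turns the head back to 0 when it is let go. Needs 0.01 to 0.06 N m (up to about 3 N on a lobe)
- reset (a joint): reset button pressed down, m: 0 out, hard end at 0.006, 4 N there; springs back
- speed_mark (a point): point 10 mm off the axis on the pointer line of the speed knob (black, fluted, 31 mm across, 16 mm high, right end of the panel), which stays as it is set; not to be turned
- wax_tin: round blue tin of pink wax, 69 mm across, 25 mm high, on the bench left of the lathe's base; loose, origin at the centre of its underside
- die_block: beige stone block, 51x56x27 mm, on the bench right of the lathe's base; loose, origin at the centre of its underside
- crown: small waxed tooth crown, 13x15x23 mm high, standing loose on the control panel behind the gap between stop and reset button; loose, origin at the centre of its underside
- marker_pen: red and white pen, 124 mm long, 15 mm high, lying crosswise on the bench in front of the lathe's base; loose, origin at the centre of its underside
- study_model: pale blue plaster model of a jaw, 84x75x39 mm, on the bench at the left; loose, origin at the centre of its underside
- caliper: vernier caliper, 75x190x9 mm, lying on the bench at the far left; loose, origin at the centre of its underside
- burs_case: flat blue tin case, 70x111x25 mm, on the bench at the far right; loose, origin at the centre of its underside

How it is judged:
On the way, in this order (a step that is already met when the one before it is completed fails the run):
1. stop button latched in, with the hand off the lathe (value of joint stop_press above 0.0065 m and contact force between each of the fingers, the arm and lathe below 0.2 N), for 0.3 s.
2. stop button turned clockwise and sprung out (value of joint stop_press below 0.0015 m), for 0.1 s.
3. reset button pressed in with the stop button out (value of joint reset above 0.0045 m and value of joint stop_press below 0.0015 m), for 0.05 s.
At the end, for the whole second after the job is handed in: Stop button out (within 1.5 mm) and swung back (within 0.1 rad), reset button out (within 1 mm); every loose thing at rest within 20 mm of where it stood (value of joint stop_press below 0.0015 m and value of joint stop_turn below 0.1 rad and value of joint reset below 0.001 m and distance of each of wax_tin, die_block, crown, marker_pen, study_model, caliper, burs_case from where it was at the start of the episode below 0.02 m and linear speed of each of wax_tin, die_block, crown, marker_pen, study_model, caliper, burs_case below 0.02 m/s); the robot touches nothing.
It fails at once if a loose thing is shoved or lifted (more than 20 mm) (distance of any of wax_tin, die_block, crown, marker_pen, study_model, caliper, burs_case from where it was at the start of the episode above 0.02 m).
It fails at once if a loose thing is squeezed between the fingers (over 15 N) (contact force between the fingers and wax_tin above 15 N or contact force between the fingers and die_block above 15 N or contact force between the fingers and crown above 15 N or contact force between the fingers and marker_pen above 15 N or contact force between the fingers and study_model above 15 N or contact force between the fingers and caliper above 15 N or contact force between the fingers and burs_case above 15 N).
It fails at once if the lathe's controls are gripped or struck (over 35 N) (contact force between the fingers and lathe above 35 N).
It fails at once if the speed knob is turned (its pointer moved over 2.5 mm) (distance of speed_mark from where it was at the start of the episode above 0.0025 m).
It also fails if it takes over 48 s, if anything falls off the work surface, if the arm or the gripper's body presses on something with over 40 N, if the wrist force passes 120 N, or if a joint passes its speed limit or range.

## Robot

A 7-joint arm with a two-finger parallel gripper is mounted at the origin on a cart in front of the work surface, level with it; the furniture and walls round the work are solid. World frame = base frame: x ahead of the robot, y to its left, z up, the work surface at z = 0. Lengths are in m, angles in rad, forces in N, time in s.
With the tool pointing down it reaches from about 0.35 to 0.9 m from the base axis. Payload 8.1 kg.
Tool frame: the origin (TCP) lies on the centre line of the jaws, within the pads' length; the fingertips stand 22 mm ahead of it and the grasp point (between the pads) lies 3 mm ahead of it (bot.finger_overhang is the z of the fingertips in the tool frame, in m); z points along the fingers, y is the direction in which the jaws open and shut (so a half turn about z gives the same grasp; the last joint's range is limited). The gripper opens to 92 mm and grips with 3 to 60 N. Pads are 19 mm wide; open, the fingers measure 130 mm over their backs; the gripper's body (75 mm by 190 mm) begins 47 mm behind the grasp point.
Start: joints at [1.116, 0.434, 0.025, 1.573, -0.012, 1.134, -0.075], TCP at [0.215, -0.587, 0.249] pointing down, gripper open.
Joint ranges: [-2.62, 2.62], [-0.44, 2.09], [-1.27, 1.32], [0.08, 2.57], [-1.32, 4.46], [0.12, 2], [-2.74, 2.74]. Speed limits (rad/s): [2.22, 2.22, 3.01, 3.01, 3.14, 3.14, 3.14].

## Interface

Orientations are given as a unit quaternion [w, x, y, z].
In Python, from rig import bot gives the robot as it stands. Calls block until the motion is done:
- bot.move_to(position, orientation): joint-space move of the TCP to a pose.
- bot.movel(position, rotation=None, v=0.15, max_force=None): straight line of the TCP; rotation=None keeps the orientation; v is the mean speed in m/s. With max_force (N) it stops when the force on the tool has changed by that much, and returns True; else False.
- bot.goto_joints(angles): joint-space move.
- bot.set_gripper(opening): finger opening in m; the grip force is fixed at half the most; returns when the fingers have stopped.
- bot.dwell(seconds).
- bot.inverse_kinematics(position, orientation): joint angles nearest the present ones, or None.
- bot.camera(name): name is "scene" or "top"; returns (picture, depth): 420x560x3 uint8, blue, green, red; 420x560 float32, m along the optical axis (not along the pixel's ray), 0 where there is no reading.
- bot.camera_model(name): a dict with "intrinsics" (3x3 intrinsics, pixels), "xyz" and "attitude" of the camera in the world. Camera axes: x right, y down, z forward; pixel columns grow to the right and rows downward; lengths in m; the calibration is good to about 2 mm. A picture is of the moment at which its call begins. camera_model takes no time and is no camera call.
A pose or a line that the arm cannot do raises bot.PlanningError and nothing moves.
- bot.hand_in(): hands the job in, once; it reports no verdict.
Readings, each from a call of its own:
- bot.current_t(): time.
- bot.current_joints(): joint angles.
- bot.current_joint_velocities(): joint speeds.
- bot.current_joint_efforts(): joint torques, N m.
- bot.current_position(): TCP position.
- bot.current_tool_rot(): TCP orientation.
- bot.current_contact_force(): force on the tool from outside, world axes, zero at the start.
- bot.current_torque(): the same for the moment, N m.
- bot.current_width(): finger opening in m.
Only numpy, scipy, OpenCV 4.12 (cv2) and the standard library are available. Lean on these libraries where they do the work, as an engineer would, in place of code of your own. Each camera call takes 0.05 s, during which the arm holds its last target.

## Working session

There is one attempt and no reset: what is moved stays moved. The work goes in short steps, each a Python script; the robot and the scene stay as the last script left them, time stands still between calls to the robot, and variables do not carry over. Pictures are saved under pics/ and viewed, and the job is handed in when it is done.

```bash
mkdir -p pics; ls; python3 - <<'E'
from rig import bot
import cv2,numpy as np
for n in("scene","top"):
    p,d=bot.camera(n); cv2.imwrite(f"pics/{n}0.png",p); np.save(f"{n}0.npy",d)
    print(n,bot.camera_model(n))
print(bot.current_t(),bot.finger_overhang,bot.current_tool_rot(),bot.current_width(),bot.current_position())
E
```

```text
pics
scene {'intrinsics': array([[406.45677601,   0.        , 279.64283725],
       [  0.        , 406.45677601, 205.27410149],
       [  0.        ,   0.        ,   1.        ]]), 'xyz': array([0.11629286, 0.83968558, 0.72993593]), 'attitude': array([ 0.11811103, -0.20555849,  0.85880061, -0.45415527])}
top {'intrinsics': array([[456.37530884,   0.        , 286.07050685],
       [  0.        , 456.37530884, 208.06298939],
       [  0.        ,   0.        ,   1.        ]]), 'xyz': array([0.36178969, 0.03182544, 1.33331904]), 'attitude': array([-0.04661817,  0.71009771, -0.69995557,  0.06041678])}
0.1 0.022 [-6.65717356e-04  9.84578330e-01  1.74942952e-01 -1.80440160e-04] 0.09178253861057184 [ 0.21515202 -0.58635196  0.24803363]
```

View pics/scene0.png

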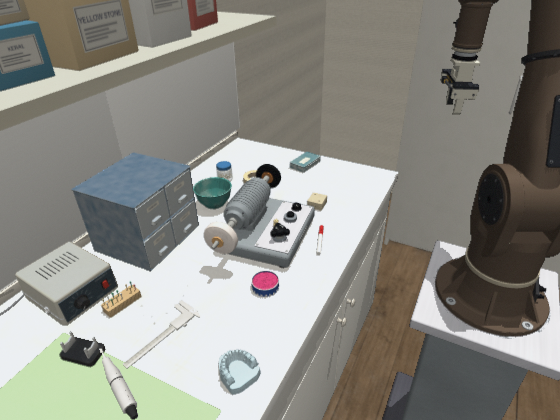

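View pics/top0.png

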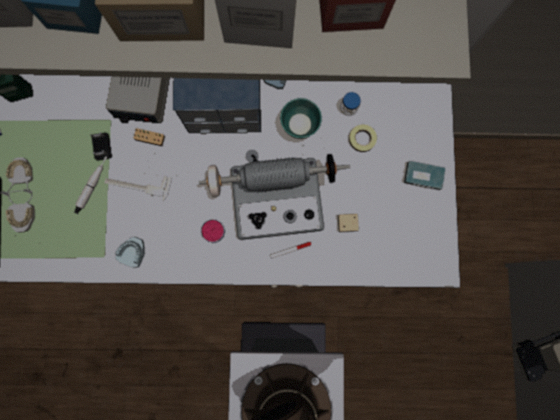

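The top view shows the lathe at about (278,200). The stop head is near (257,219), reset near (290,216), the knob near (309,214) and the crown near (273,208). I'll zoom in and measure.

```bash
cat > h.py <<'E'
import numpy as np,cv2
from rig import bot
from scipy.spatial.transform import Rotation as R
def cam(n):
    m=bot.camera_model(n);q=m["attitude"]
    return m["intrinsics"],np.array(m["xyz"]),R.from_quat([q[1],q[2],q[3],q[0]]).as_matrix()
def ray(n,u,v,z):
    K,c,A=cam(n); r=A@np.linalg.solve(K,[u,v,1.]); return c+r*(z-c[2])/r[2]
def proj(n,p):
    K,c,A=cam(n); q=K@(A.T@(np.asarray(p)-c)); return q[:2]/q[2]
def cloud(n,d):
    K,c,A=cam(n); v,u=np.mgrid[:420,:560]
    P=np.stack([(u-K[0,2])*d/K[0,0],(v-K[1,2])*d/K[1,1],d],-1); return P@A.T+c
E
python3 - <<'E'
from h import *
p=cv2.imread("pics/top0.png"); c=p[140:270,190:370]
cv2.imwrite("pics/topz.png",cv2.resize(c,None,fx=4.4,fy=4.4,interpolation=cv2.INTER_CUBIC))
s=cv2.imread("pics/scene0.png")[160:270,195:345]
cv2.imwrite("pics/scz.png",cv2.resize(s,None,fx=5.3,fy=5.3,interpolation=cv2.INTER_CUBIC))
d=np.load("top0.npy"); P=cloud("top",d)
for (u,v) in [(257,219),(290,216),(309,214),(273,208),(245,230),(312,228),(220,260),(350,260)]: print(u,v,P[v,u].round(4))
E
```

```text
257 219 [0.5202 0.0881 0.0899]
290 216 [ 0.5323 -0.0029  0.0725]
309 214 [ 0.5395 -0.0562  0.067 ]
273 208 [0.5541 0.0449 0.0726]
245 230 [0.4939 0.1232 0.0465]
312 228 [ 0.5019 -0.066   0.0514]
220 260 [ 0.4106  0.1973 -0.0063]
350 260 [ 4.155e-01 -1.813e-01 -2.000e-04]
```

View pics/topz.png

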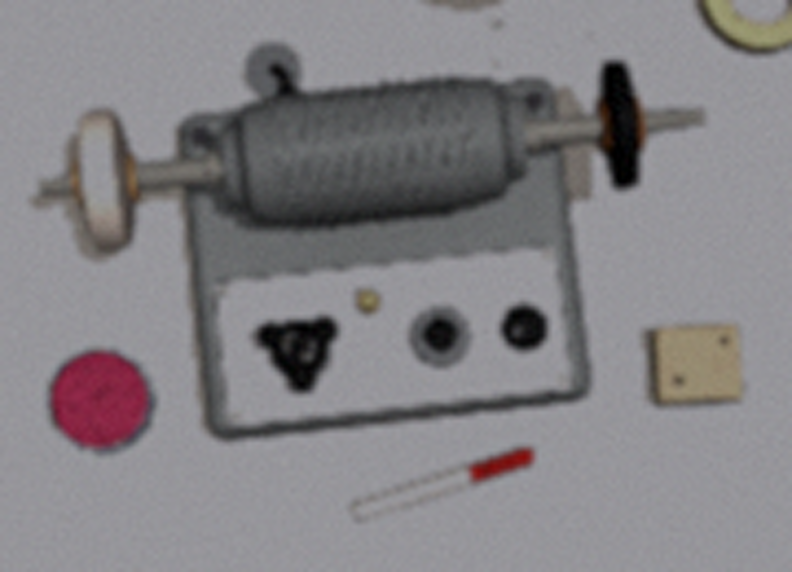

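View pics/scz.png

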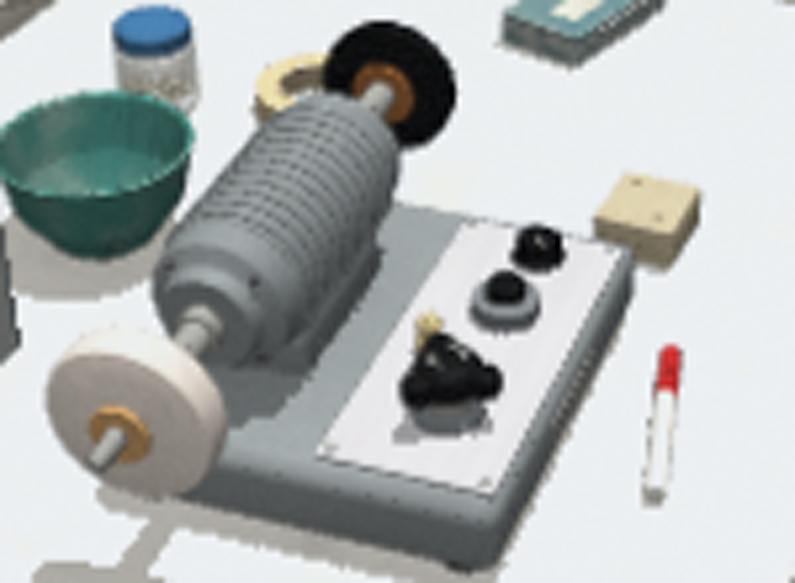

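The zoomed top view shows the stop head at about (300,348), the reset cap at (439,334), the knob at (523,328) and the crown at (367,300). Next I'll compute mask centroids in both views.

```bash
python3 - <<'E'
from h import *
def blobs(n,box,th,amin):
    g=cv2.imread(f"pics/{n}0.png").max(axis=2); u0,v0,u1,v1=box
    m=np.zeros_like(g); m[v0:v1,u0:u1]=(g[v0:v1,u0:u1]<th)*255
    k,l,s,c=cv2.connectedComponentsWithStats(m)
    return [(c[i],s[i,4]) for i in range(1,k) if s[i,4]>=amin]
bt=blobs("top",(242,204,318,236),60,15); bs=blobs("scene",(265,195,305,245),60,15)
print(bt,bs)
def tri(a,b):
    K,c1,A=cam("top"); r1=A@np.linalg.solve(K,[*a,1]); K,c2,B=cam("scene"); r2=B@np.linalg.solve(K,[*b,1])
    s=np.linalg.lstsq(np.c_[r1,-r2],c2-c1,rcond=None)[0]; x=c1+s[0]*r1;y=c2+s[1]*r2
    return (x+y)/2,np.linalg.norm(x-y)
bt.sort(key=lambda x:x[0][0]); bs.sort(key=lambda x:-x[0][1])
for a,z in zip(bt,(.080,.070,.065)): print("top@z",ray("top",*a[0],z).round(4))
for a,z in zip(bs,(.078,.068,.061)): print("sc@z",ray("scene",*a[0],z).round(4))
for a,b in zip(bt,bs): print(tri(a[0],b[0]))
# stop lobes: contour extremes
g=cv2.imread("pics/top0.png").max(axis=2); m=np.zeros_like(g); m[204:236,242:272]=(g[204:236,242:272]<60)*255
c=max(cv2.findContours(m,0,2)[0],key=cv2.contourArea); a,t=cv2.minEnclosingTriangle(c.astype(np.float32)); 
for q in t[:,0]: print("tri",q,ray("top",*q,.0755).round(4))
d=np.load("top0.npy");P=cloud("top",d)
yy=cv2.imread("pics/top0.png"); 
for v in range(205,212): print([tuple((P[v,u]*1000).round().astype(int)) for u in range(270,277)])
for v in range(212,219): print([int(1000*P[v,u,2]) for u in range(284,297)])
E
```

```text
[(array([308.82857143, 214.02857143]), np.int32(70)), (array([257.41714286, 218.88      ]), np.int32(175)), (array([289.60869565, 215.54347826]), np.int32(46))] [(array([296.29090909, 206.58181818]), np.int32(55)), (array([290.        , 214.12121212]), np.int32(33)), (array([279.12820513, 231.02564103]), np.int32(156))]
top@z [0.5218 0.0874 0.08  ]
top@z [ 0.5339 -0.0018  0.07  ]
top@z [ 0.5397 -0.0559  0.065 ]
sc@z [0.5159 0.0951 0.078 ]
sc@z [0.5304 0.0011 0.068 ]
sc@z [ 0.5351 -0.0501  0.061 ]
(array([0.52167302, 0.0872372 , 0.07084225]), np.float64(0.002851958813688518))
(array([ 0.53344416, -0.00238189,  0.06503693]), np.float64(0.0024032530669083835))
(array([ 0.53980597, -0.05701455,  0.05556821]), np.float64(0.0026156492824394827))
tri [245.94872 214.4359 ] [0.5344 0.1197 0.0755]
tri [259.7647  231.70589] [0.4868 0.0803 0.0755]
tri [266.5 211.5] [0.5435 0.0628 0.0755]
[(np.int64(567), np.int64(54), np.int64(47)), (np.int64(566), np.int64(51), np.int64(51)), (np.int64(566), np.int64(48), np.int64(48)), (np.int64(566), np.int64(45), np.int64(52)), (np.int64(566), np.int64(42), 
[... 1671 characters left out ...]
p.int64(55))]
[(np.int64(549), np.int64(54), np.int64(50)), (np.int64(549), np.int64(51), np.int64(52)), (np.int64(549), np.int64(48), np.int64(48)), (np.int64(549), np.int64(45), np.int64(51)), (np.int64(549), np.int64(42), np.int64(51)), (np.int64(549), np.int64(39), np.int64(53)), (np.int64(549), np.int64(36), np.int64(51))]
[48, 64, 60, 63, 61, 62, 61, 58, 62, 56, 61, 63, 45]
[52, 60, 62, 60, 71, 71, 73, 71, 71, 56, 66, 66, 47]
[60, 62, 62, 66, 72, 67, 73, 68, 71, 73, 60, 63, 63]
[59, 59, 60, 73, 72, 70, 70, 70, 72, 71, 63, 58, 63]
[62, 65, 64, 68, 71, 71, 72, 73, 70, 72, 57, 60, 61]
[63, 58, 65, 70, 73, 67, 73, 66, 73, 71, 66, 58, 60]
[64, 65, 64, 70, 71, 75, 74, 74, 76, 70, 61, 64, 59]
```

```bash
cat >> h.py <<'E'
S=np.array([.5212,.0875]); RS=np.array([.5335,-.0022])
psi=.128; X=np.array([np.cos(psi),np.sin(psi)]); Y=np.array([-np.sin(psi),np.cos(psi)])
Q=[0,np.cos(psi/2),np.sin(psi/2),0]
def L(o,x,y,ztip): return [*(o+x*X+y*Y),ztip+.022]
def snap(tag):
    for n,(u0,v0,u1,v1) in {"top":(190,140,370,270),"scene":(195,120,345,270)}.items():
        p,d=bot.camera(n); cv2.imwrite(f"pics/{n}_{tag}.png",cv2.resize(p[v0:v1,u0:u1],None,fx=4,fy=4,interpolation=cv2.INTER_CUBIC)); np.save(f"{n}_{tag}.npy",d)
E
python3 - <<'E'
from h import *
bot.set_gripper(0.0)
bot.move_to(L(S,0,0,.16),Q); bot.movel(L(S,0,0,.105),v=.1)
snap("a"); print(bot.current_t(),bot.current_position(),L(S,0,0,.105),bot.current_contact_force(),bot.current_width())
E
```

```text
4.9667 [0.52172412 0.08769855 0.12771056] [np.float64(0.5212), np.float64(0.0875), 0.127] [-0.96010898 -0.40167354  0.04383208] 0.0006443784638032691
```

View pics/scene_a.png

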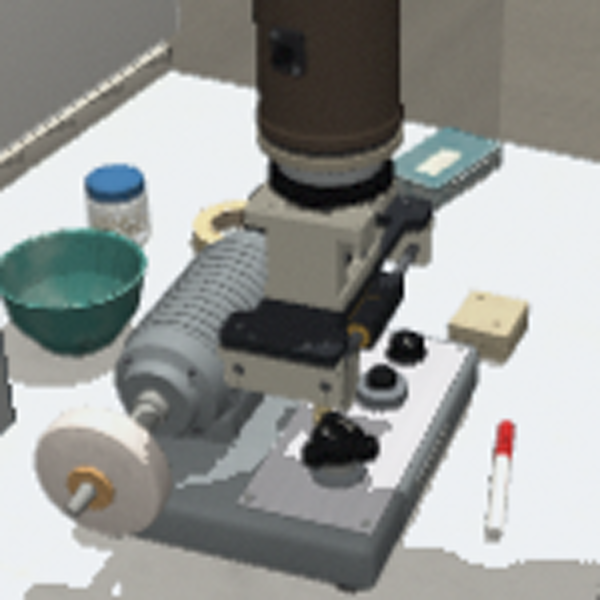

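View pics/top_a.png

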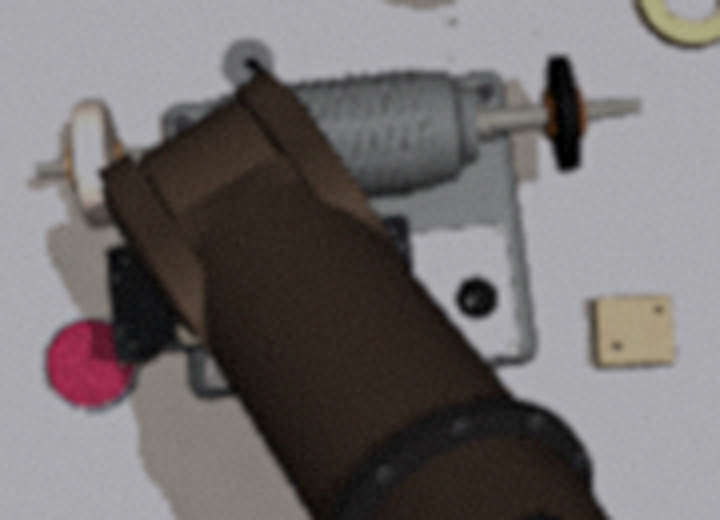

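```bash
python3 - <<'E'
from h import *
for z in (.105,.125,.17,.2): print(z,(proj("scene",[*S,z])-[195,120])*4)
p=bot.camera("scene")[0] if 0 else None
d=np.load("scene_a.npy");P=cloud("scene",d)
# points of gripper: near column above panel, lathe frame
v,u=np.mgrid[120:270,195:345]; q=P[120:270,195:345].reshape(-1,3)
e=np.c_[(q[:,:2]-S)@X,(q[:,:2]-S)@Y,q[:,2]]*1000
m=(np.abs(e[:,0])<70)&(np.abs(e[:,1])<110)&(e[:,2]>95)&(e[:,2]<230); e=e[m]
for z in range(95,230,9):
    s=e[(e[:,2]>=z)&(e[:,2]<z+9)]
    if len(s)>3: print(z,len(s),np.percentile(s[:,:2],[3,97],axis=0).round().tolist())
E
```

```text
0.105 [333.91809378 402.55034642]
0.125 [333.36630322 377.46060608]
0.17 [332.08055803 318.99818338]
0.2 [331.18758192 278.39484512]
104 8 [[-12.0, -2.0], [57.0, 85.0]]
113 13 [[-12.0, -12.0], [-9.0, 16.0]]
122 10 [[-12.0, -13.0], [-10.0, 11.0]]
131 12 [[-12.0, -14.0], [-9.0, 13.0]]
167 60 [[-36.0, -79.0], [32.0, 90.0]]
176 159 [[-37.0, -78.0], [32.0, 90.0]]
185 194 [[-37.0, -79.0], [26.0, 90.0]]
194 157 [[-37.0, -81.0], [33.0, 96.0]]
203 186 [[-37.0, -82.0], [30.0, 98.0]]
212 476 [[-34.0, -83.0], [30.0, 97.0]]
221 107 [[-25.0, -10.0], [19.0, 54.0]]
```

The gripper hangs over the stop head, with the fingertips hidden behind the body at about (334,400) in the scene crop. The depth slice agrees with a 19 mm wide finger. Now I'll press.

```bash
python3 - <<'E'
from h import *
f0=bot.current_contact_force()
for zt in (.0875,.084,.081,.079,.0775,.0768):
    r=bot.movel(L(S,0,0,zt),v=.03,max_force=14)
    print(zt,r,(bot.current_position()[2]-.022).round(4),(bot.current_contact_force()-f0).round(2))
    if r: break
E
```

```text
0.0875 False 0.0875 [ 2.07 -0.06  0.1 ]
0.084 False 0.0841 [1.79 0.32 2.23]
0.081 False 0.081 [2.56 0.48 1.49]
0.079 False 0.079 [1.83 1.01 3.64]
0.0775 False 0.0775 [1.45 1.22 3.78]
0.0768 False 0.0769 [ 2.56 -0.2   4.94]
```

```bash
python3 - <<'E'
from h import *
bot.movel(L(S,0,0,.105),v=.06); bot.dwell(.45)
bot.movel(L(S,-.0305,-.036,.105),v=.1)
snap("b"); print(bot.current_t(),bot.current_contact_force())
d=np.load("scene_b.npy");P=cloud("scene",d); q=P[215:245,262:300].reshape(-1,3)
def prof(n):
    q=cloud("scene",np.load(n)).reshape(-1,3); m=(np.linalg.norm(q[:,:2]-S,axis=1)<.012)&(q[:,2]>.06)&(q[:,2]<.1)
    print(n,m.sum(),q[m,2].mean(),np.percentile(q[m,2],80))
prof("scene0.npy");prof("scene_b.npy")
E
```

```text
8.7583 [ 0.15699563 -0.53709277  0.0655175 ]
scene0.npy 34 0.08599184229592961 0.08672629624949194
scene_b.npy 39 0.07829493038262193 0.07911962021193061
```

View pics/scene_b.png

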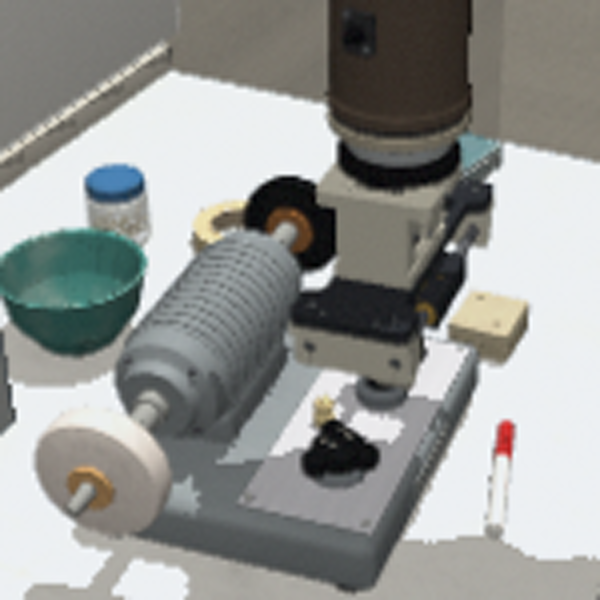

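The image shows the head sunk, and depth puts it 7.7 mm lower, so it is latched with the hand off it. Next is the lobe push.

```bash
python3 - <<'E'
from h import *
print(bot.movel(L(S,-.0305,-.036,.064),v=.08,max_force=8))
f0=bot.current_contact_force()
for f in (-12,-10,-8,-6,-4,-2,0,2,3.5,5,6.5):
    r=bot.movel(L(S,-.0305,f/1000-.019,.064),v=.03,max_force=9)
    F=bot.current_contact_force()-f0
    print(f,r,((bot.current_position()[:2]-S)@Y*1e3+19).round(1),(F[:2]@X).round(2),(F[:2]@Y).round(2),F[2].round(2))
    if r: break
snap("c"); print(bot.current_t())
q=cloud("scene",np.load("scene_c.npy")).reshape(-1,3); m=(np.linalg.norm(q[:,:2]-S,axis=1)<.012)&(q[:,2]>.06)&(q[:,2]<.1)
print(m.sum(),q[m,2].mean(),np.percentile(q[m,2],80))
E
```

```text
False
-12 False -11.6 0.26 0.29 0.73
-10 False -9.9 0.5 -0.06 1.27
-8 False -7.9 0.31 0.63 0.58
-6 False -5.8 -0.3 0.04 0.13
-4 False -3.8 1.42 0.74 0.15
-2 False -2.0 -0.99 0.14 -0.17
0 False 0.0 -1.86 -0.9 0.99
2 False 2.1 -1.74 -0.57 1.85
3.5 False 3.6 -1.8 -1.18 1.67
5 False 5.1 -2.84 -2.23 2.51
6.5 False 6.7 -2.36 -0.78 3.25
12.3417<stdin>:11: RuntimeWarning: Mean of empty slice.
  ret = ret.dtype.type(ret / rcount)
Traceback (most recent call last):
IndexError: index -1 is out of bounds for axis 0 with size 0
```

View pics/scene_c.png

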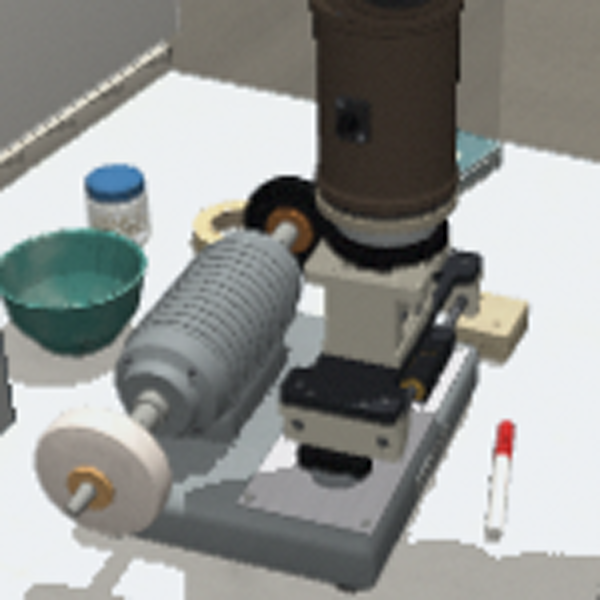

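```bash
python3 - <<'E'
from h import *
bot.movel(L(S,-.0305,-.038,.064),v=.05); bot.movel(L(S,-.0305,-.038,.1),v=.1)
snap("d"); print(bot.current_t(),bot.current_contact_force())
q=cloud("scene",np.load("scene_d.npy")).reshape(-1,3); m=(np.linalg.norm(q[:,:2]-S,axis=1)<.012)&(q[:,2]>.06)&(q[:,2]<.1)
print(m.sum(),q[m,2].mean(),np.percentile(q[m,2],80))
E
```

```text
13.6083 [-0.52589326 -0.33003555  0.456551  ]
39 0.07830646712954044 0.07938839766451349
```

View pics/scene_d.png

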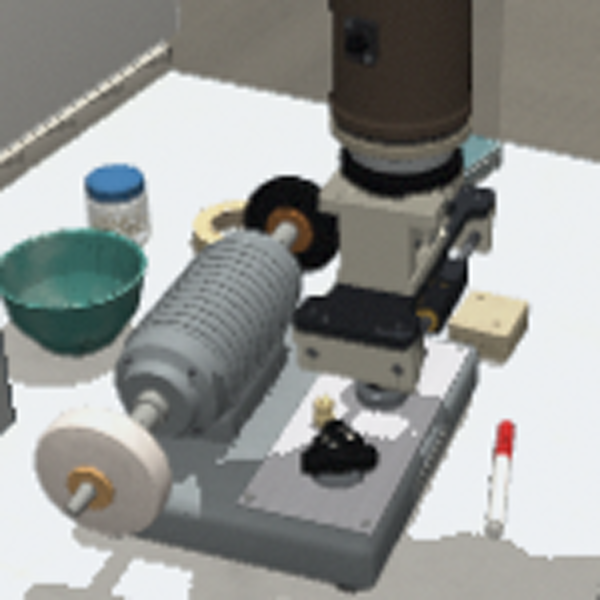

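It's still latched: the head depth is unchanged at 78.3 mm. The contact was oblique, with the finger too far out, so I'll go 3 mm closer to the axis and push a little further.

```bash
python3 - <<'E'
from h import *
xc=-.0275
bot.movel(L(S,xc,-.036,.1),v=.1)
print(bot.movel(L(S,xc,-.036,.064),v=.08,max_force=8))
def force():
    fs=[]
    for _ in range(8): bot.dwell(.01); fs.append(bot.current_contact_force())
    return np.mean(fs,0)
f0=force()
for f in (-9,-6,-3,0,2,4,6,7.5,9):
    r=bot.movel(L(S,xc,f/1000-.019,.064),v=.03,max_force=9)
    F=force()-f0
    print(f,r,((bot.current_position()[:2]-S)@Y*1e3+19).round(1),(F[:2]@X).round(2),(F[:2]@Y).round(2),F[2].round(2))
    if r: break
print(bot.current_t())
bot.movel(L(S,xc,-.038,.064),v=.05); bot.movel(L(S,xc,-.038,.1),v=.1)
snap("e"); print(bot.current_t(),bot.current_contact_force())
q=cloud("scene",np.load("scene_e.npy")).reshape(-1,3); m=(np.linalg.norm(q[:,:2]-S,axis=1)<.012)&(q[:,2]>.06)&(q[:,2]<.1)
print(m.sum(),q[m,2].mean(),np.percentile(q[m,2],80))
E
```

```text
False
-9 False -9.0 -0.02 -0.39 -0.41
-6 False -6.0 -0.03 -0.29 0.18
-3 False -2.9 0.38 -0.16 -0.08
0 False -0.1 -0.99 -0.72 0.04
2 False 1.8 -3.38 -2.97 0.16
4 False 3.7 -4.89 -3.23 1.52
6 False 5.8 -6.43 -2.76 2.57
7.5 False 7.2 -7.47 -3.1 2.68
9 False 8.7 -7.25 -2.69 2.9
17.5417
18.8583 [-0.21469318 -0.16951765 -0.08685569]
39 0.07856697462633004 0.0794130910906539
```

View pics/scene_e.png

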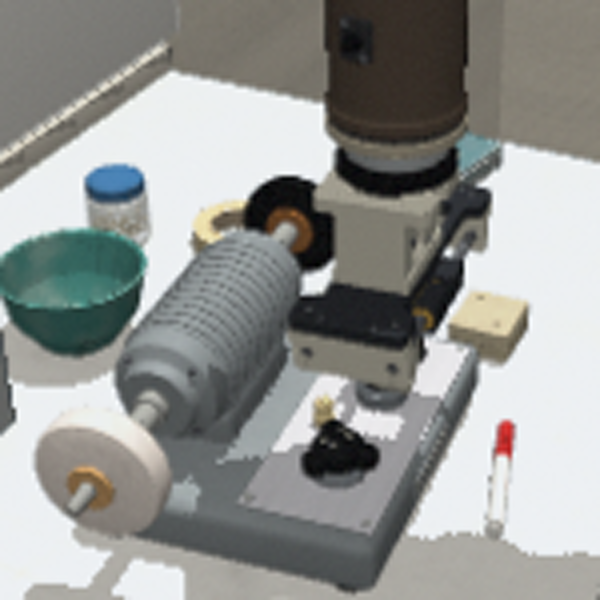

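Contact only starts at a nominal face position of about 0, so the closed fingers are narrower than assumed: half-width is about 10 mm, not 19. At x = -27.5 the corner also rubbed the dome. I'll repeat at x = -29.5 and go about 9 mm further.

```bash
python3 - <<'E'
from h import *
xc=-.0295;hw=.010
bot.movel(L(S,xc,-.028,.1),v=.1)
print(bot.movel(L(S,xc,-.028,.064),v=.08,max_force=8))
def force():
    fs=[]
    for _ in range(5): bot.dwell(.01); fs.append(bot.current_contact_force())
    return np.mean(fs,0)
f0=force()
for f in (-10,-5,-1,1,2.5,4,5.5,6.5):
    r=bot.movel(L(S,xc,f/1000-hw,.064),v=.04,max_force=11)
    F=force()-f0
    print(f,r,((bot.current_position()[:2]-S)@Y*1e3+hw*1e3).round(1),(F[:2]@X).round(2),(F[:2]@Y).round(2),F[2].round(2))
    if r: break
print(bot.current_t())
snap("f0")
bot.movel(L(S,xc,-.032,.064),v=.07); bot.movel(L(S,xc,-.032,.1),v=.1)
snap("f"); print(bot.current_t(),bot.current_contact_force())
q=cloud("scene",np.load("scene_f.npy")).reshape(-1,3); m=(np.linalg.norm(q[:,:2]-S,axis=1)<.012)&(q[:,2]>.06)&(q[:,2]<.1)
print(m.sum(),q[m,2].mean(),np.percentile(q[m,2],80))
E
```

```text
False
-10 False -9.7 0.03 -0.28 -0.01
-5 False -5.0 -1.29 -1.22 1.32
-1 False -0.9 -1.53 -1.61 2.72
1 False 0.9 -2.13 -2.52 2.87
2.5 False 2.5 -2.35 -2.89 2.48
4 False 4.1 -2.82 -2.56 2.75
5.5 False 5.0 -3.02 -4.92 2.89
6.5 False 5.4 -2.6 -6.37 2.73
22.2083
23.475 [-0.89655898  0.10520221  0.21312571]
37 0.08510008928681702 0.08647040212148185
```

View pics/scene_f.png

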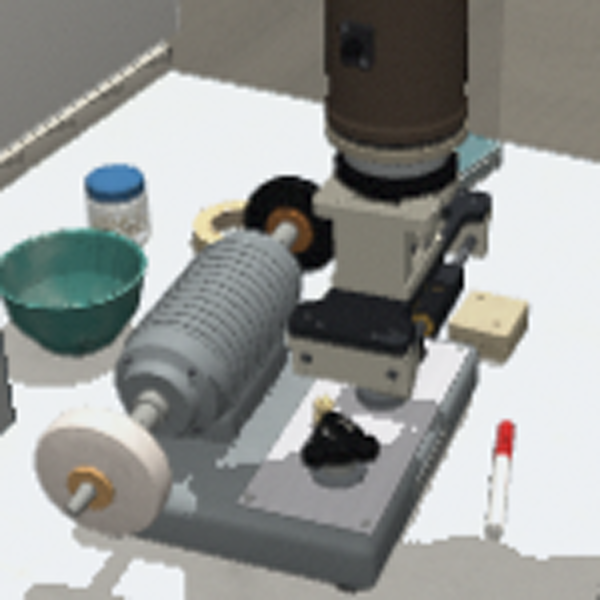

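View pics/scene_f0.png

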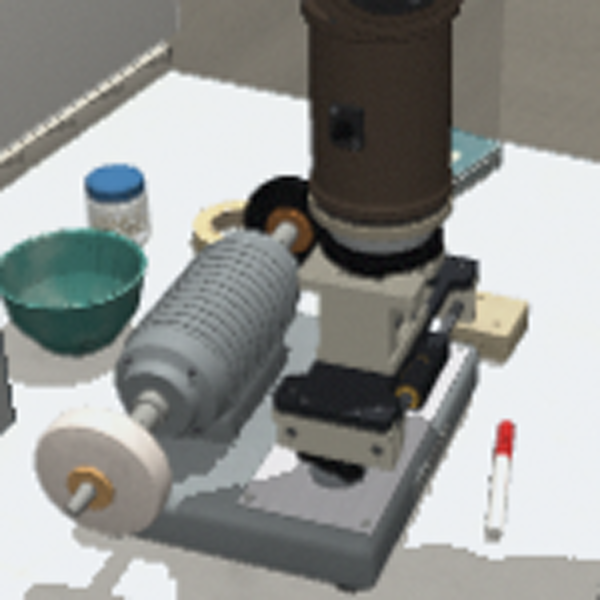

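The head looks raised. I'll move above the reset button and compare against the first picture.

```bash
python3 - <<'E'
from h import *
bot.movel(L(RS,0,0,.1),v=.15)
snap("g"); print(bot.current_t())
for n in ("scene0.npy","scene_d.npy","scene_f.npy","scene_g.npy"):
    q=cloud("scene",np.load(n)).reshape(-1,3); m=(np.linalg.norm(q[:,:2]-S,axis=1)<.012)&(q[:,2]>.06)&(q[:,2]<.1)
    print(n,m.sum(),q[m,2].mean(),np.median(q[m,2]))
a=cv2.imread("pics/scene0.png")[120:270,195:345]; b=cv2.resize(cv2.imread("pics/scene_g.png"),(150,150),interpolation=cv2.INTER_AREA)
cv2.imwrite("pics/cmp.png",cv2.resize(np.hstack([a[80:140,55:115],b[80:140,55:115]]),None,fx=6,fy=6,interpolation=cv2.INTER_CUBIC))
E
```

```text
24.1667
scene0.npy 34 0.08599184229592961 0.08601107255905266
scene_d.npy 39 0.07830646712954044 0.07832197842075395
scene_f.npy 37 0.08510008928681702 0.0858802270224217
scene_g.npy 36 0.08582038288548659 0.08574187791869237
```

View pics/cmp.png

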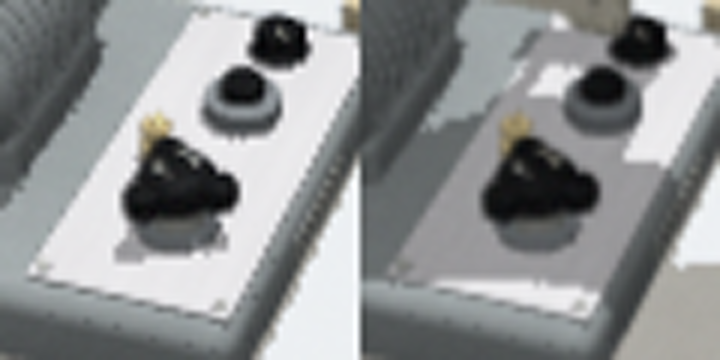

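View pics/scene_g.png

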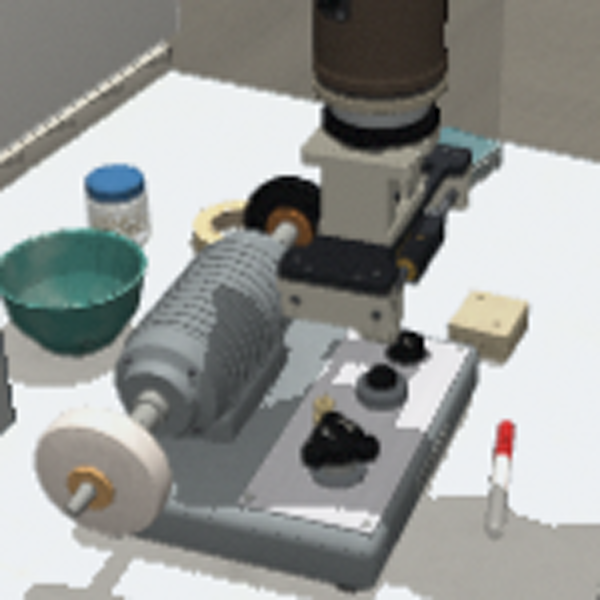

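The side-by-side matches the first picture: the head is out (85.8 against 86.0 mm) and swung back, and the crown hasn't moved. Now the reset button.

```bash
python3 - <<'E'
from h import *
def force():
    fs=[]
    for _ in range(5): bot.dwell(.01); fs.append(bot.current_contact_force())
    return np.mean(fs,0)
bot.movel(L(RS,0,0,.078),v=.08); f0=force()
for zt in (.073,.071,.069,.067,.066,.065,.064,.063):
    r=bot.movel(L(RS,0,0,zt),v=.03,max_force=12)
    F=force()-f0
    print(zt,r,(bot.current_position()[2]-.022).round(4),F.round(2),bot.current_t())
    if r or F[2]>7: break
E
```

```text
0.073 False 0.0732 [-0.03  0.22  1.14] 24.9917
0.071 False 0.0711 [0.16 0.6  1.93] 25.2833
0.069 False 0.0691 [0.47 0.56 2.43] 25.575
0.067 False 0.0673 [-0.69 -0.18  7.55] 25.8667
```

The force rose to about 2.4 N along the spring, then jumped to 7.5 N, so the button is at its hard end. I'll retract and check.

```bash
python3 - <<'E'
from h import *
bot.dwell(.1)
bot.movel(L(RS,0,0,.16),v=.12)
bot.move_to([.40,-.30,.25],Q)
snap("h"); print(bot.current_t(),bot.current_contact_force())
def med(n,c,z0,z1,r=.008):
    q=cloud(n[0],np.load(n[1])).reshape(-1,3); m=(np.linalg.norm(q[:,:2]-c,axis=1)<r)&(q[:,2]>z0)&(q[:,2]<z1); return m.sum(),np.median(q[m,2]).round(4)
for n in (("scene","scene0.npy"),("scene","scene_h.npy"),("top","top0.npy"),("top","top_h.npy")):
    print(n,"stop",med(n,S,.06,.1,.012),"reset",med(n,RS,.055,.09))
a=cv2.imread("pics/top0.png").astype(int);b,_=bot.camera("top");cv2.imwrite("pics/top_full.png",b)
s,_=bot.camera("scene");cv2.imwrite("pics/scene_full.png",s)
E
```

```text
28.25 [-0.15773712 -0.3644639  -0.45542522]
('scene', 'scene0.npy') stop (np.int64(34), np.float64(0.086)) reset (np.int64(14), np.float64(0.0721))
('scene', 'scene_h.npy') stop (np.int64(37), np.float64(0.0855)) reset (np.int64(14), np.float64(0.0725))
('top', 'top0.npy') stop (np.int64(59), np.float64(0.0849)) reset (np.int64(27), np.float64(0.0725))
('top', 'top_h.npy') stop (np.int64(59), np.float64(0.0848)) reset (np.int64(29), np.float64(0.0723))
```

View pics/top_h.png

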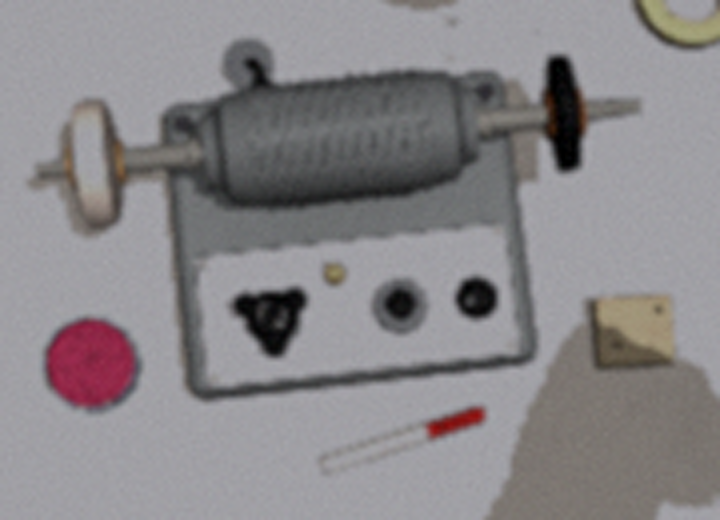

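View pics/scene_full.png

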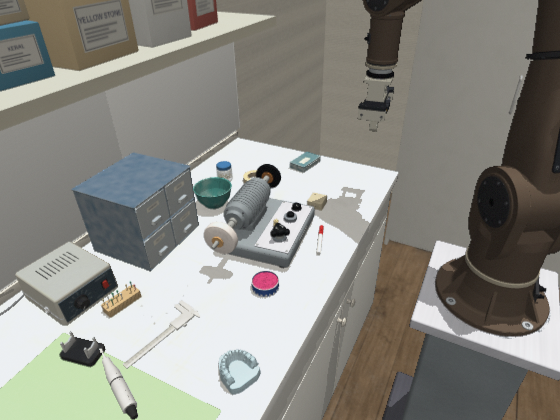

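The last pictures show the stop head (270,318) untwisted and out, the reset cap (400,303) out, and the crown (334,272) and pen in place. The arm is clear of everything, so I'm handing in.

```bash
python3 -c "
from rig import bot
print(bot.hand_in(),bot.current_t())"
```

```text
the job is handed in; nothing more can be done
the job is handed in; nothing more can be done
```

The stop check is done and handed in at about 28 s of the 48 s allowed; no verdict was reported.

- **Stop button pressed:** I pressed it about 10 mm in and took the hand off. It stayed down, with the head measured 7.7 mm lower.
- **Lobe turned:** The first two pushes didn't turn the head far enough, because the closed fingers are narrower than I had assumed. On the second one a finger corner seemed to rub the dome, at up to about 8 N. The third push released the button, and it sprang out and swung back.
- **Reset pressed:** I pressed it about 6 mm to its hard end (7.5 N) and let it go.

| Last check | Now | At the start |
|---|---|---|
| Stop head height, scene camera | 85.5 mm | 86.0 mm |
| Stop head height, top camera | 84.8 mm | 84.9 mm |
| Reset button height, scene camera | 72.5 mm | 72.1 mm |
| Reset button height, top camera | 72.3 mm | 72.5 mm |

The small differences are within camera noise. By eye, the lobes are back where they were, the knob and loose things look unmoved, and the arm is clear of everything. I didn't measure the knob's pointer or the loose things' positions.

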